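# Test the bench safety cut-out and set its lever again

## Robot

A 7-joint arm with a two-finger parallel gripper is mounted at the origin on the work surface. World frame = base frame: x ahead of the robot, y to its left, z up, the work surface at z = 0. Lengths are in m, angles in rad, forces in N, time in s.
With the tool pointing down it reaches from about 0.4 to 0.925 m from the base axis. Payload 4.1 kg.
Tool frame: the origin (TCP) lies between the finger pads; the fingertips stand 8 mm ahead of it and the grasp point (between the pads) lies 11 mm behind it; z points along the fingers, y is the line along which they close (so a half turn about z gives the same grasp; the last joint's range is limited). The gripper opens to 85 mm and grips with 20 to 120 N. Pads are 22 mm wide; open, the fingers measure 114 mm over their backs; the gripper's body (76 mm by 85 mm) begins 54 mm behind the grasp point. The pads swing forward as they close: fully open they stand 13 mm farther back than shut.
Start: joints at [-1.26, 0.398, 0.045, 1.537, -0.019, 1.207, -0.051], TCP at [0.259, 0.596, 0.239] pointing down, gripper open.
Joint ranges: [-2.82, 2.82], [-0.49, 2.23], [-1.37, 1.46], [0, 2.46], [-1.36, 4.5], [0.23, 2], [-2.94, 2.94]. Speed limits (rad/s): [2.57, 2.57, 3.14, 3.14, 3.14, 3.14, 3.14].

## Interface

Orientations are given as a unit quaternion [x, y, z, w].
In Python, from cell import status, read_camera, job gives the robot as it stands.
- The arm moves only by the tool drive_tool, never from a script. Its argument "steps" is a list that holds one entry, the list of rows, each a list of 7 numbers: the shift along the tool's x, y, z in mm, then the turn, a rotation vector about the tool's x, y, z in rad, then the opening, from 0 (shut) to 1 (fully open). In form: [[[tx, ty, tz, wx, wy, wz, jaw], ...]]. A call has 1 to 12 rows; each row shifts and turns the commanded pose from where the row before left it, along the tool's axes as they then stand; what a row does not reach is not made up. A row lasts 1/10 s, in which the tool goes at most 50 mm and 8.59 degrees, less where a joint would pass 70% of its speed; a pose out of reach is approached as far as the arm can. A call with a gripper value outside its range is refused whole. The fingers move at their own pace and stop on an object; "force" is the grip in N (left out, the last holds). Time passes only in rows, so rows that do not move let the fingers close. It gives the time, the measured TCP pose, the force, the opening and the grip force at its end, in the units of the state.
- status.get_obs(): the state, without advancing time (a new reading comes with each control period).
- read_camera(name): name is "scene" or "top" or "wrist"; returns a dict with "color" (420x560x3 uint8, red, green, blue), "fx", "fy", "cx", "cy" (pixels), "distortion" ([k1, k2, p1, p2, k3] as OpenCV has them; the pictures are not rectified), "extrinsics" (4x4, takes a point from camera to world coordinates); the wrist camera has in their place "mount" (4x4, takes a point from camera to tool coordinates, whose origin is the TCP and whose axes are the flange's). Camera axes: x right, y down, z forward; pixel columns grow to the right and rows downward; lengths in m; the calibration is good to about 2 mm. A picture is of the moment at which its call begins: read the wrist's pose just before it. There is no depth.
- job.job_done(): hands the job in; it is judged then, once.
The state is a dict: "time": time; "qpos": joint angles; "joint_velocities": joint speeds; "joint_efforts": joint torques, N m; "tool_pos": TCP position; "ee_rot": TCP orientation; "ft_force": force on the tool from outside, world axes, zero at the start; "torque": the same for the moment, N m; "grip_width": finger opening in m; "gripper_force": force on a finger pad.
Only numpy, scipy, OpenCV 4.12 (cv2) and the standard library are available. Lean on these libraries where they do the work, as an engineer would, in place of code of your own. Each camera call takes 0.05 s, during which the arm holds its last target. There are 200 camera calls.

## Task

Test the safety cut-out of the optician's bench: press the round test button on the cut-out box and let its lever drop by itself, without pulling it, then lift the lever by its knob all the way back to where it stood, tipped back past upright so that it stays there when you let go. Do not press the square lamp button on the small box beside it, and leave the lens clock, the tray of brown lenses and the screwdriver where they lie.

Things in the scene. Friction and masses are not known exactly. Their poses are not given: they have to be found in the camera images.
- test_button_top (a point): Centre of the top face of the round steel test button (28 mm across, standing 14 mm proud of a raised ridge) on the cast aluminium cut-out box, which is fixed to the bench, 120 x 200 mm and 70 mm high; the ridge, 30 mm higher (top 100 mm above the bench), runs from the button to the lever. The top face is 114 mm above the bench at rest. It is pressed straight down.
- test_button (a joint): Travel of the test button in m: 0 released, 0.008 fully down. It springs back; about 1 N starts it, about 7 N brings it fully down. Past about half its travel it trips the lever, which then falls under its own weight in about 0.5 s.
- trip_lever (a joint): Angle of the cut-out lever in rad: 0 is home (tipped back 13 degrees past upright, where its weight keeps it), 0.22 is upright, 1.5 is dropped (knob out in front of the box, 17 degrees above level). From past upright it falls to whichever side it leans. Lifting takes about 1 N.
- lever_knob (a point): Centre of the knob at the end of the lever: a brass cylinder 24 mm in diameter and 26 mm long lying along the pivot's line (y axis), its ends bevelled to 12 mm flats, to pinch from above across its length; held so it turns between the fingers as the lever swings, with some drag, so the lever may lag a few degrees behind. It stands 85 mm from the pivot on a steel arm 10 mm wide (along y) and 8 mm thick; it is about 171 mm above the bench at home and about 113 mm when dropped.
- lever_pivot (a point): Point on the lever's pivot line, 88 mm above the bench, on the fixed box. Its y axis is the pivot line (horizontal), z is up, x is level and points to the side to which the lever tips at home; the lever drops to the -x side, clear in front of the box, whose front face is 25 mm to -x of the pivot. The test button's centre lies 17 mm to -x and 115 mm to -y of this point. Knob centre = pivot + 85 mm x (sin(a) x + cos(a) z), a = 0.22 - joint value.
- lamp_button (a joint): Bystander: travel in m (0 released, 0.006 down) of the square 30 mm steel lamp button on a fixed low aluminium box, 55 mm square and 48 mm high with its button, near the cut-out box. Not to be pressed.
- lens_clock: Bystander: loose cast aluminium lens clock, a round dial gauge 58 mm across and 16 mm thick with three short pins, lying face up on the bench; origin at the centre of its underside.
- lens_tray: Bystander: loose wooden tray 160 x 90 x 16 mm with a pair of smoky brown lenses; origin at the centre of its underside.
- screwdriver: Bystander: loose brass-handled eyewire screwdriver 120 mm long, lying on the bench; origin under its middle.

How it is judged:
By the outcome, as a careful person would: the job done as asked, in the order asked, and still so for the second after the job is handed in, with the robot touching nothing.
It also fails if it takes over 45 s, if anything falls off the work surface, if the arm or the gripper's body presses on something with over 40 N, if the wrist force passes 120 N, or if a joint passes its speed limit or range.

## Working session

There is one attempt and no reset: what is moved stays moved. The work goes in short steps, Python scripts to look and compute and a tool call to move; the robot and the scene stay as the last step left them, time stands still between calls to the robot, and variables do not carry over. Pictures are saved under pics/ and viewed, at most 10 in all, crops included, and the job is handed in when it is done.

Besides the shell and the picture viewer there is one more tool, called after "Request:" by a JSON object that holds its "op" and its "data". drive_tool: Moves the arm, as the interface text tells. Its arguments: {"type":"object","properties":{"steps":{"type":"array","items":{"type":"array","items":{"type":"array","items":{"type":"number"}}}},"force":{"type":"number"}},"required":["steps"]}

```bash
mkdir -p pics
cat > h.py <<'E'
import cv2,numpy as np
from cell import status,read_camera,job
from scipy.spatial.transform import Rotation as R
def shot(n,f):
    o=status.get_obs(); c=read_camera(n); cv2.imwrite(f'pics/{f}.png',c['color'][:,:,::-1])
    if 'mount' in c:
        T=np.eye(4);T[:3,:3]=R.from_quat(o['ee_rot']).as_matrix();T[:3,3]=o['tool_pos'];c['E']=T@np.array(c['mount'])
    else: c['E']=np.array(c['extrinsics'])
    np.savez(f'pics/{f}.npz',E=c['E'],K=np.array([[c['fx'],0,c['cx']],[0,c['fy'],c['cy']],[0,0,1.]]),D=np.array(c['distortion'],float))
    return c
def ray(f,u,v):
    z=np.load(f'pics/{f}.npz'); p=cv2.undistortPoints(np.array([[[u,v]]],float),z['K'],z['D'])[0,0]
    return z['E'][:3,3], z['E'][:3,:3]@np.array([p[0],p[1],1])
def onz(f,u,v,h):
    o,d=ray(f,u,v); return o+d*(h-o[2])/d[2]
E
python3 - <<'E'
from h import *
for n in('scene','top'): shot(n,n); print(np.load(f'pics/{n}.npz')['E'])
o=status.get_obs();print(o)
E
```

```text
[[ 0.5811261   0.66327655 -0.47154711  1.090905  ]
 [ 0.81381185 -0.47245519  0.33837312 -0.319196  ]
 [ 0.00165008 -0.58038808 -0.81433836  1.03318904]
 [ 0.          0.          0.          1.        ]]
[[ 1.67749155e-02 -9.90187699e-01  1.38733278e-01  4.48160435e-01]
 [-9.99854888e-01 -1.70243580e-02 -6.11451579e-04  7.58202262e-02]
 [ 2.96729682e-03 -1.38702889e-01 -9.90329594e-01  1.13670849e+00]
 [ 0.00000000e+00  0.00000000e+00  0.00000000e+00  1.00000000e+00]]
{'time': 0.1, 'qpos': array([-1.26002008,  0.39912146,  0.04503702,  1.53774835, -0.01868446,
        1.20690702, -0.05069173]), 'joint_velocities': array([ 0.00109308, -0.00121482, -0.00032767, -0.00158753, -0.00053077,
        0.00011336,  0.00042063]), 'joint_efforts': array([ 3.73198520e-03, -4.76259792e+01,  1.37025811e+00, -2.54948276e+01,
        1.20038379e-02,  4.96404813e-03,  1.95227506e-05]), 'tool_pos': array([0.25872272, 0.59568601, 0.23836766]), 'ee_rot': array([ 2.03396205e-01,  9.79096117e-01, -8.74420872e-04, -1.11742629e-04]), 'ft_force': array([0.31748807, 0.60875713, 0.11412463]), 'torque': array([-0.00753475, -0.02506246, -0.05839159]), 'gripper_force': 0.0, 'grip_width': 0.08557348607630491}
```

View pics/scene.png

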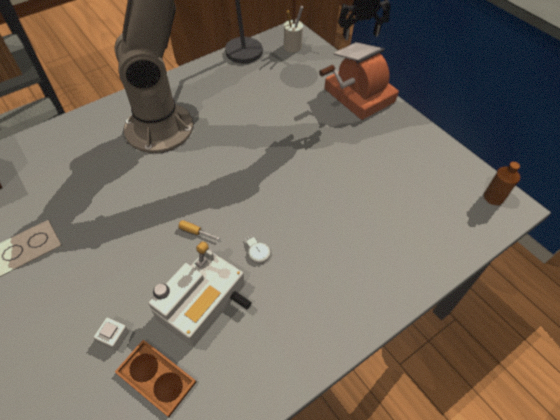

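View pics/top.png

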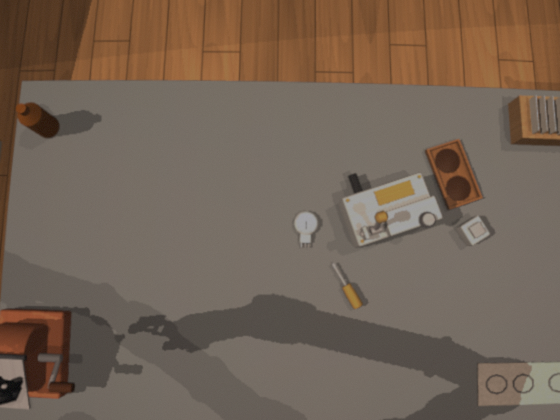

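The scene view shows the button at about (161,290) and the knob at (203,248). The top view shows the button at (428,219) and the knob at (381,216), with the lever falling toward the robot.

Run:
```python
from h import *
for f,b,k in(('scene',(161,289),(203,247)),('top',(428,219),(381,216))):
    im=cv2.imread(f'pics/{f}.png')
    print(f,onz(f,*b,.114),onz(f,*k,.171))
    hsv=cv2.cvtColor(im,cv2.COLOR_BGR2HSV)
    # knob: brass mask near k
    m=((hsv[...,0]>8)&(hsv[...,0]<28)&(hsv[...,1]>130)).astype(np.uint8)
    n,l,s,c=cv2.connectedComponentsWithStats(m)
    for i in range(1,n):
        if s[i,4]>15 and np.hypot(*(c[i]-k))<60: print(c[i],s[i],onz(f,*c[i],.171))
# box corners top face z=.07 (top view): front-left, front-right, back-left, back-right
for p in [(359,245),(441,214),(345,206),(427,175)]: print(p,onz('top',*p,.07))
im=cv2.imread('pics/top.png')[150:270,320:500]; cv2.imwrite('pics/c1.png',cv2.resize(im,None,fx=4.4,fy=4.4,interpolation=cv2.INTER_CUBIC))
```

```text
scene [ 0.58562203 -0.26605441  0.114     ] [ 0.5791899  -0.14531164  0.171     ]
[188.66060606 227.00606061] [179 221  21  13 165] [ 0.51357115 -0.14505885  0.171     ]
[202.         247.06666667] [197 242  11  12  90] [ 0.57804312 -0.1472202   0.171     ]
[202.03312629 303.54865424] [185 286  35  36 483] [ 0.69546492 -0.21566129  0.171     ]
top [ 0.58213425 -0.26912715  0.114     ] [ 0.57934854 -0.15009087  0.171     ]
[393.93958333 192.51666667] [375 181  39  24 480] [ 0.62974503 -0.17845716  0.171     ]
[381.06382979 216.68085106] [376 212  11  11  94] [ 0.57791571 -0.15020418  0.171     ]
(359, 245) [ 0.52536091 -0.12207671  0.07      ]
(441, 214) [ 0.60012995 -0.3152354   0.07      ]
(345, 206) [ 0.61494242 -0.09026787  0.07      ]
(427, 175) [ 0.69215804 -0.28485578  0.07      ]
```

View pics/c1.png

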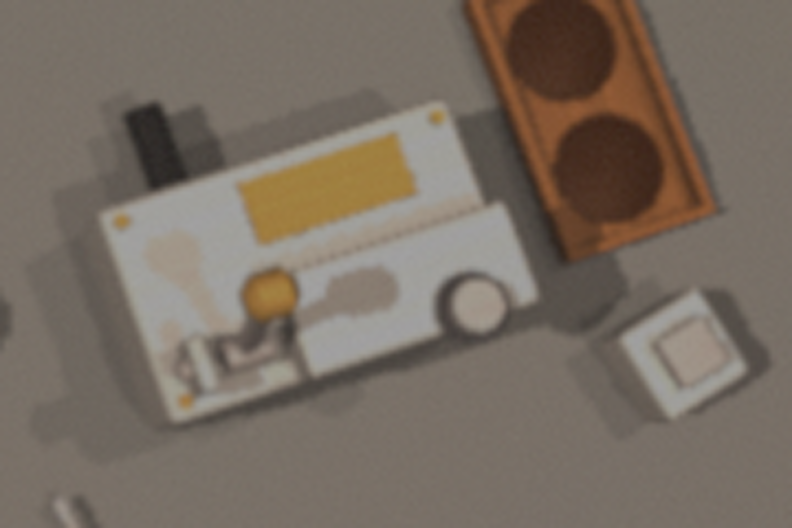

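The crop confirms the box is yawed about 18.5° (long edge from (100,212) to (442,102)). The button and knob agree on a pivot near (0.562, -0.154).

```bash
cat >> h.py <<'E'
YAW=np.radians(18.5)
def down(yaw): # tool down, tool y along -box y
    y=np.array([np.sin(yaw),-np.cos(yaw),0]); z=np.array([0,0,-1.]); return R.from_matrix(np.c_[np.cross(y,z),y,z])
def plan(pts,rot,jaw,step=45,ang=.13,start=None):
    o=status.get_obs(); p,r=start or (o['tool_pos'],R.from_quat(o['ee_rot']))
    rows=[]
    for q in pts:
        q=np.array(q); w=(r.inv()*rot).as_rotvec()
        n=max(1,int(np.ceil(max(np.linalg.norm(q-p)*1000/step,np.linalg.norm(w)/ang))))
        d=(q-p)/n
        for i in range(n):
            t=r.inv().apply(d)*1000; rows.append([*np.round(t,1),*np.round(w/n,4),jaw]); r=r*R.from_rotvec(w/n)
        p=q
    for i in range(0,len(rows),12): print('['+','.join('['+','.join('%g'%v for v in x)+']' for x in rows[i:i+12])+']')
E
python3 -c "
from h import *
plan([(.5,-.2,.27)],down(YAW),0)"
```

```text
[[-28.3,-33.4,-1.6,-0,0.0001,0.1268,0],[-32.3,-29.5,-1.6,-0,0.0001,0.1268,0],[-35.8,-25.2,-1.6,-0,0.0001,0.1268,0],[-38.7,-20.5,-1.6,-0,0.0001,0.1268,0],[-41,-15.4,-1.6,-0,0.0001,0.1268,0],[-42.6,-10.1,-1.6,-0,0.0001,0.1268,0],[-43.5,-4.6,-1.6,-0,0.0001,0.1268,0],[-43.8,0.9,-1.6,-0,0.0001,0.1268,0],[-43.3,6.4,-1.6,-0,0.0001,0.1268,0],[-42.1,11.9,-1.6,-0,0.0001,0.1268,0],[-40.3,17.1,-1.7,-0,0.0001,0.1268,0],[-37.8,22,-1.7,-0,0.0001,0.1268,0]]
[[-34.7,26.6,-1.7,-0,0.0001,0.1268,0],[-31.1,30.8,-1.7,-0,0.0001,0.1268,0],[-26.9,34.5,-1.7,-0,0.0001,0.1268,0],[-22.3,37.6,-1.7,-0,0.0001,0.1268,0],[-17.4,40.2,-1.7,-0,0.0001,0.1268,0],[-12.2,42,-1.7,-0,0.0001,0.1268,0],[-6.8,43.2,-1.7,-0,0.0001,0.1268,0]]
```

Request:
{"op": "drive_tool", "data": {"steps": [[[-28,-33,-2,0,0,0.127,0],[-32,-30,-2,0,0,0.127,0],[-36,-25,-2,0,0,0.127,0],[-39,-20,-2,0,0,0.127,0],[-41,-15,-2,0,0,0.127,0],[-43,-10,-2,0,0,0.127,0],[-43,-5,-2,0,0,0.127,0],[-44,1,-2,0,0,0.127,0],[-43,6,-2,0,0,0.127,0],[-42,12,-2,0,0,0.127,0],[-40,17,-2,0,0,0.127,0],[-38,22,-2,0,0,0.127,0]]]}}

```text
time: 1.3
tool_pos: [0.4105, 0.0925, 0.2632]
ee_rot: [0.825, 0.566, 0.0, -0.0]
ft_force: [0.6, 0.8, 0.2]
grip_width: -0.0
gripper_force: 0.0
```

Request:
{"op": "drive_tool", "data": {"steps": [[[-35,27,-2,0,0,0.127,0],[-31,31,-2,0,0,0.127,0],[-27,34,-2,0,0,0.127,0],[-22,38,-2,0,0,0.127,0],[-17,40,-2,0,0,0.127,0],[-12,42,-2,0,0,0.127,0],[-7,43,-2,0,0,0.127,0],[0,0,0,0,0,0,0],[0,0,0,0,0,0,0]]]}}

```text
time: 2.2
tool_pos: [0.4985, -0.1996, 0.2767]
ee_rot: [0.987, 0.158, -0.001, 0.0]
ft_force: [-0.6, 1.0, -0.5]
grip_width: -0.0003
gripper_force: 0.0
```

```bash
python3 -c "
from h import *
o=status.get_obs();print(o['time'],o['tool_pos'],o['ee_rot'],down(YAW).as_quat(),o['ft_force'],o['qpos'])
c=shot('wrist','w1');print(c['mount'])"
```

```text
2.2 [ 0.49850719 -0.19959001  0.27669513] [ 9.87480455e-01  1.57739347e-01 -8.05603568e-04  1.07128077e-05] [0.98699637 0.16074257 0.         0.        ] [-0.562923    1.01678575 -0.49447869] [-0.43799626  0.24050501  0.88191544  1.7719574  -0.1959133   1.22257275
 -0.75657998]
[[-7.22763258e-04 -9.50554057e-01 -3.10558309e-01  7.94348486e-02]
 [ 9.99999738e-01 -6.75231322e-04 -2.60560398e-04 -9.24168511e-04]
 [ 3.79780461e-05 -3.10558416e-01  9.50554296e-01 -1.34689301e-01]
 [ 0.00000000e+00  0.00000000e+00  0.00000000e+00  1.00000000e+00]]
```

View pics/w1.png

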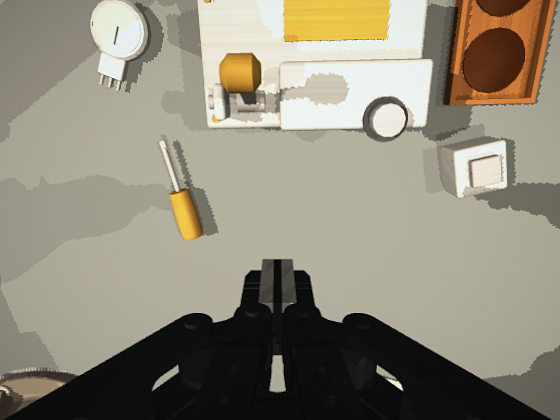

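The wrist view shows the button centre at about (386,117) and the knob at (240,73). The box edges lie level in the picture, so the yaw is good.

```bash
python3 -c "
from h import *
b=onz('w1',386,117,.114);k=onz('w1',240,73,.171);print(b,k)
e=onz('w1',215,128,.07)-onz('w1',280,129,.07);print(np.degrees(np.arctan2(-e[0],e[1])))
x=np.array([np.cos(YAW),np.sin(YAW)]);y=np.array([-x[1],x[0]])
print('pivot',b[:2]+.017*x+.115*y,k[:2]-.0185*x)
plan([(b[0],b[1],.19),(b[0],b[1],.130)],down(YAW),0,step=40)"
```

```text
[ 0.5838742  -0.26474457  0.114     ] [ 0.57805947 -0.1475622   0.171     ]
17.28091041826753
pivot [ 0.56350567 -0.15029317] [ 0.56051548 -0.15343234]
[[15,22.5,21.6,-0.0003,0.0002,-0.0008,0],[15,22.5,21.6,-0.0003,0.0002,-0.0008,0],[15,22.5,21.6,-0.0003,0.0002,-0.0008,0],[14.9,22.6,21.7,-0.0003,0.0002,-0.0008,0],[-0,-0,30,0,-0,0,0],[-0,-0,30,0,-0,0,0]]
```

Request:
{"op": "drive_tool", "data": {"steps": [[[15,23,21.5,0,0,0,0],[15,23,21.5,0,0,0,0],[15,23,21.5,0,0,0,0],[15,23,21.5,0,0,0,0],[0,0,30,0,0,0,0],[0,0,28,0,0,0,0],[0,0,0,0,0,0,0],[0,0,0,0,0,0,0]]]}}

```text
time: 3.05
tool_pos: [0.5852, -0.2655, 0.1336]
ee_rot: [0.987, 0.16, 0.0, -0.001]
ft_force: [-0.3, 0.3, 0.8]
grip_width: 0.0001
gripper_force: 0.0
```

Request:
{"op": "drive_tool", "data": {"steps": [[[0,0,3,0,0,0,0],[0,0,3,0,0,0,0],[0,0,3,0,0,0,0],[0,0,2,0,0,0,0],[0,0,2,0,0,0,0],[0,0,2,0,0,0,0],[0,0,0,0,0,0,0]]]}}

```text
time: 3.75
tool_pos: [0.5851, -0.2672, 0.1184]
ee_rot: [0.987, 0.159, 0.0, -0.0]
ft_force: [-1.3, 0.1, 2.4]
grip_width: 0.0002
gripper_force: 1.4
```

Request:
{"op": "drive_tool", "data": {"steps": [[[0,0,1.5,0,0,0,0],[0,0,1.5,0,0,0,0],[0,0,0,0,0,0,0]]]}}

```text
time: 4.05
tool_pos: [0.5851, -0.2673, 0.1154]
ee_rot: [0.987, 0.159, 0.0, -0.0]
ft_force: [-0.1, 0.8, 4.8]
grip_width: -0.0004
gripper_force: 2.3
```

```bash
python3 -c "
from h import *
o=status.get_obs();print(o['tool_pos'],o['ft_force'])
shot('top','t2')
im=cv2.imread('pics/t2.png')[150:300,320:500]; cv2.imwrite('pics/c2.png',cv2.resize(im,None,fx=3.5,fy=3.5))"
```

```text
[ 0.58505619 -0.26726416  0.11536378] [-0.13037377  0.81568159  4.80974284]
```

Request:
{"op": "drive_tool", "data": {"steps": [[[0,0,-10,0,0,0,0],[0,0,-20,0,0,0,0],[0,0,-30,0,0,0,0],[0,0,-40,0,0,0,0],[0,0,-40,0,0,0,0],[-40,0,0,0,0,0,0],[-40,0,0,0,0,0,0],[-40,0,0,0,0,0,0],[0,0,0,0,0,0,0],[0,0,0,0,0,0,0]]]}}

```text
time: 5.1
tool_pos: [0.47, -0.3055, 0.2556]
ee_rot: [0.988, 0.158, 0.001, -0.0]
ft_force: [0.6, 1.6, -1.0]
grip_width: -0.0
gripper_force: 0.0
```

```bash
python3 -c "
from h import *
o=status.get_obs();print(o['tool_pos'],o['ft_force'])
shot('wrist','w2')"
```

```text
[ 0.46997114 -0.30546916  0.25561717] [ 0.5825701   1.64651135 -0.99044467]
```

View pics/w2.png

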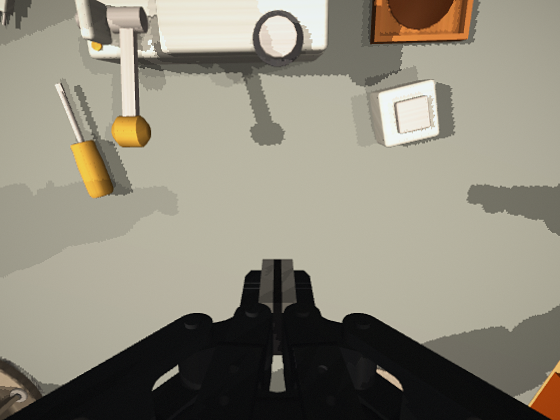

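The lever has dropped by itself: the knob is at about (131,131), out in front of the box.

```bash
python3 -c "
from h import *
im=cv2.cvtColor(cv2.imread('pics/w2.png'),cv2.COLOR_BGR2HSV)
m=((im[...,0]>8)&(im[...,0]<28)&(im[...,1]>130)).astype(np.uint8)
n,l,s,c=cv2.connectedComponentsWithStats(m)
for i in range(1,n):
    if s[i,4]>150: print(c[i],s[i])
k=onz('w2',131,131,.113)
x=np.array([np.cos(YAW),np.sin(YAW)])
print(k,'pivot',k[:2]+.0815*x,'pred knob',np.array([.562,-.153])-.0815*x)
p=k.copy()
plan([(p[0],p[1],.2),(p[0],p[1],.102)],down(YAW),.65,step=40)"
```

```text
[419.75497483  20.49700312] [ 370    0  103   44 4171]
[130.65268293 131.20195122] [ 111  115   40   32 1025]
[ 91.86425018 168.71428571] [  71  140   42   58 1407]
[548.73982125 396.33167825] [ 528  361   32   59 1007]
[ 0.4838787  -0.18070022  0.113     ] pivot [ 0.56116708 -0.1548399 ] pred knob [ 0.48471162 -0.17886033]
[[12.7,-28.4,13.9,-0,-0.0003,-0.001,0.65],[12.7,-28.4,13.9,-0,-0.0003,-0.001,0.65],[12.8,-28.4,13.9,-0,-0.0003,-0.001,0.65],[12.8,-28.4,13.9,-0,-0.0003,-0.001,0.65],[0,0,32.7,-0,0,-0,0.65],[0,0,32.7,-0,0,-0,0.65],[0,0,32.7,-0,0,-0,0.65]]
```

Request:
{"op": "drive_tool", "data": {"steps": [[[13,-28,14,0,0,0,0.65],[13,-28,14,0,0,0,0.65],[13,-29,14,0,0,0,0.65],[12,-29,14,0,0,0,0.65],[0,0,33,0,0,0,0.65],[0,0,33,0,0,0,0.65],[0,0,32,0,0,0,0.65],[0,0,0,0,0,0,0.65],[0,0,0,0,0,0,0.65]]], "force": 20}}

```text
time: 6.05
tool_pos: [0.4843, -0.1805, 0.1014]
ee_rot: [0.987, 0.159, -0.0, 0.0]
ft_force: [-0.6, 0.7, -0.0]
grip_width: 0.0555
gripper_force: 0.0
```

Request:
{"op": "drive_tool", "data": {"steps": [[[0,0,0,0,0,0,0.1],[0,0,0,0,0,0,0.1],[0,0,0,0,0,0,0.1],[0,0,0,0,0,0,0.1],[0,0,0,0,0,0,0.1],[0,0,0,0,0,0,0.1]]]}}

```text
time: 6.65
tool_pos: [0.4851, -0.1813, 0.1029]
ee_rot: [0.987, 0.159, 0.002, 0.001]
ft_force: [0.1, -0.7, 7.4]
grip_width: 0.0254
gripper_force: 22.8
```

```bash
python3 -c "
from h import *
o=status.get_obs();print(o['tool_pos'],o['ee_rot'],o['ft_force'],o['grip_width'])
shot('wrist','w3')
P=np.array([.5615,-.1545,.088]);x=np.array([np.cos(YAW),np.sin(YAW),0]);z=np.array([0,0,1.])
K=lambda j:P+.085*(np.sin(.22-j)*x+np.cos(.22-j)*z)
off=o['tool_pos']-K(1.5);print('off',off,K(0)+off)
pts=[K(j)+off for j in np.linspace(1.5,-.03,25)[1:]]
plan(pts,R.from_quat(o['ee_rot']),0.1)"
```

```text
[ 0.48511592 -0.18130308  0.10287829] [9.87309909e-01 1.58795208e-01 1.71552952e-03 5.31560319e-04] [ 0.12726557 -0.65684281  7.40297366] 0.025353658456020965
off [ 0.00083919 -0.00096453 -0.00949251] [ 0.57993014 -0.14957868  0.16145878]
[[1.7,-0,-5.1,0,-0,0,0.1],[2.1,-0,-5,0,0,-0,0.1],[2.4,-0,-4.9,0,-0,-0,0.1],[2.7,-0,-4.7,0,-0,-0,0.1],[3,-0,-4.5,0,-0,-0,0.1],[3.3,-0,-4.3,0,-0,-0,0.1],[3.5,-0,-4.1,0,-0,-0,0.1],[3.8,-0,-3.9,0,-0,-0,0.1],[4,-0,-3.6,0,-0,-0,0.1],[4.2,-0,-3.4,0,-0,-0,0.1],[4.4,-0,-3.1,0,-0,-0,0.1],[4.6,-0,-2.8,0,-0,-0,0.1]]
[[4.8,-0,-2.5,0,-0,-0,0.1],[5,-0,-2.2,0,-0,-0,0.1],[5.1,-0,-1.9,0,-0,-0,0.1],[5.2,-0,-1.5,0,-0,-0,0.1],[5.3,-0,-1.2,0,-0,-0,0.1],[5.3,-0,-0.9,0,-0,-0,0.1],[5.4,-0,-0.5,0,-0,-0,0.1],[5.4,-0,-0.2,0,-0,-0,0.1],[5.4,-0,0.2,0,-0,-0,0.1],[5.4,-0,0.5,0,-0,-0,0.1],[5.4,-0,0.9,0,-0,-0,0.1],[5.3,-0,1.2,0,-0,-0,0.1]]
```

View pics/w3.png

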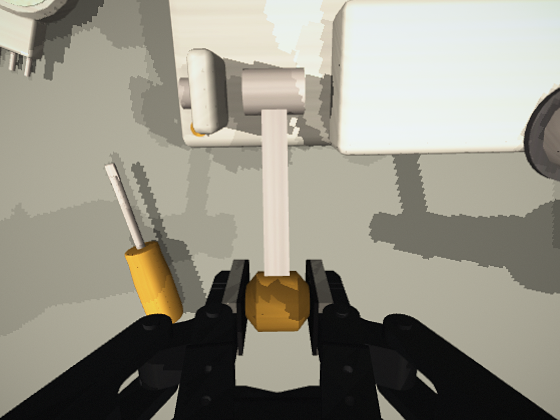

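The knob is squarely between the pads with the arm leading to the pivot. I'll lift along the arc.

Request:
{"op": "drive_tool", "data": {"steps": [[[1.7,0,-5.1,0,0,0,0.1],[2.1,0,-5,0,0,0,0.1],[2.4,0,-4.9,0,0,0,0.1],[2.7,0,-4.7,0,0,0,0.1],[3,0,-4.5,0,0,0,0.1],[3.3,0,-4.3,0,0,0,0.1],[3.5,0,-4.1,0,0,0,0.1],[3.8,0,-3.9,0,0,0,0.1],[4,0,-3.6,0,0,0,0.1],[4.2,0,-3.4,0,0,0,0.1],[4.4,0,-3.1,0,0,0,0.1],[4.6,0,-2.8,0,0,0,0.1]]]}}

```text
time: 7.9
tool_pos: [0.5199, -0.1691, 0.151]
ee_rot: [0.987, 0.158, -0.002, -0.0]
ft_force: [-2.1, -5.3, 1.0]
grip_width: 0.0253
gripper_force: 22.0
```

Request:
{"op": "drive_tool", "data": {"steps": [[[4.8,0,-2.5,0,0,0,0.1],[5,0,-2.2,0,0,0,0.1],[5.1,0,-1.9,0,0,0,0.1],[5.2,0,-1.5,0,0,0,0.1],[5.3,0,-1.2,0,0,0,0.1],[5.3,0,-0.9,0,0,0,0.1],[5.4,0,-0.5,0,0,0,0.1],[5.4,0,-0.2,0,0,0,0.1]]]}}

```text
time: 8.7
tool_pos: [0.5613, -0.1546, 0.1625]
ee_rot: [0.987, 0.159, 0.0, -0.001]
ft_force: [-1.4, -3.9, 4.5]
grip_width: 0.0254
gripper_force: 23.2
```

Request:
{"op": "drive_tool", "data": {"steps": [[[5.4,0,0.2,0,0,0,0.1],[5.4,0,0.5,0,0,0,0.1],[5.4,0,0.9,0,0,0,0.1],[5,0,1,0,0,0,0.1],[0,0,0,0,0,0,0.1],[0,0,0,0,0,0,0.1]]]}}

```text
time: 9.3
tool_pos: [0.5822, -0.1474, 0.1598]
ee_rot: [0.987, 0.159, 0.001, -0.001]
ft_force: [1.1, 0.0, 5.6]
grip_width: 0.0255
gripper_force: 23.8
```

Request:
{"op": "drive_tool", "data": {"steps": [[[0,0,0,0,0,0,0.6],[0,0,0,0,0,0,0.6],[0,0,0,0,0,0,0.6],[0,0,0,0,0,0,0.6],[0,0,-15,0,0,0,0.6],[0,0,-25,0,0,0,0.6],[0,0,-35,0,0,0,0.6],[-40,0,-30,0,0,0,0.6],[-40,0,0,0,0,0,0.6],[-20,0,0,0,0,0,0.6],[0,0,0,0,0,0,0.6],[0,0,0,0,0,0,0.6]]]}}

```text
time: 10.5
tool_pos: [0.4864, -0.1798, 0.265]
ee_rot: [0.987, 0.159, 0.001, -0.0]
ft_force: [0.3, 1.0, -0.2]
grip_width: 0.0512
gripper_force: 0.0
```

```bash
python3 -c "
from h import *
o=status.get_obs();print(o['time'],o['tool_pos'],o['ft_force'])
shot('wrist','w4');shot('scene','s4')
im=cv2.cvtColor(cv2.imread('pics/s4.png'),cv2.COLOR_BGR2HSV)
m=((im[...,0]>8)&(im[...,0]<28)&(im[...,1]>130)).astype(np.uint8)
n,l,s,c=cv2.connectedComponentsWithStats(m)
for i in range(1,n):
    if s[i,4]>50 and 150<c[i][0]<250 and 200<c[i][1]<330: print(c[i],s[i])"
```

```text
10.5 [ 0.4863998  -0.17978351  0.26496259] [ 0.30319743  0.95398623 -0.15866131]
[188.61349693 227.03067485] [179 221  21  13 163]
[201.98863636 247.17045455] [197 242  11  11  88]
[202.06418219 303.51345756] [185 286  35  36 483]
```

View pics/w4.png

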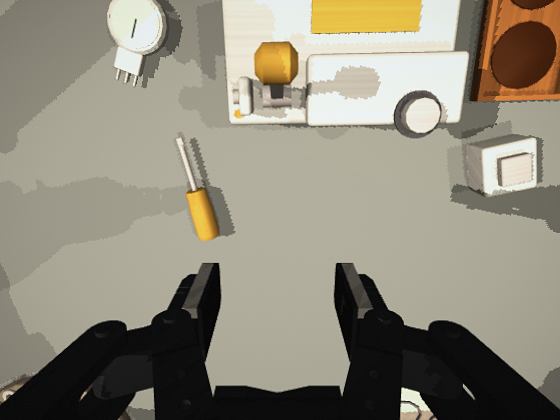

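The lever is back home: the scene camera finds the knob at (202,247), the same pixel as at the start. The gripper is clear and the screwdriver hasn't moved.

```bash
python3 -c "
from cell import job
print(job.job_done())"
```

```text
the job is handed in; nothing more can be done
None
```

I pressed the test button, the lever dropped by itself, and I lifted it by the knob back to home, where it stayed after release; I didn't touch the lamp button or any of the loose items, and handed the job in at about 10.5 s.

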